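# Hang the lens basket in the ultrasonic bath

## Robot

A 6-joint arm with a two-finger parallel gripper is mounted at the origin on the work surface. World frame = base frame: x ahead of the robot, y to its left, z up, the work surface at z = 0. Lengths are in m, angles in rad, forces in N, time in s.
With the tool pointing down it reaches from about 0.4 to 0.825 m from the base axis. Payload 7 kg.
Tool frame: the origin (TCP) lies between the finger pads; the fingertips stand 17 mm ahead of it and the grasp point (between the pads) lies 2 mm behind it; x points along the fingers, z is the direction in which the jaws open and shut, and the axes are right-handed (so a half turn about x gives the same grasp; the last joint's range is limited). The gripper opens to 88 mm and grips with 3 to 60 N. Pads are 19 mm wide; open, the fingers measure 130 mm over their backs; the gripper's body (78 mm by 193 mm) begins 47 mm behind the grasp point.
Start: joints at [1.596, 0.359, 0.012, 0, -1.224, -0.288], TCP at [0.175, 0.652, 0.244] pointing down, gripper open.
Joint ranges: [-3.07, 3.07], [-1.43, 2.12], [-1.02, 1.25], [-3.03, 1.67], [-3.05, -0], [-3.03, 3.03]. Speed limits (rad/s): [2.39, 2.39, 3.01, 3.14, 3.14, 3.14].

## Interface

Orientations are given as [roll, pitch, yaw] about the fixed x, y, z axes, in that order (R = Rz(yaw) Ry(pitch) Rx(roll)).
In Python, from station import * gives the robot as it stands.
- The arm moves only by the tool step_arm, never from a script. Its argument "deltas" is a list of rows, each a list of 5 numbers: the shift along the tool's x, y, z in cm, then the turn about the tool's x in degrees, then the closure, from 0 (fully open) to 1 (shut). In form: [[dx, dy, dz, roll, fingers], ...]. A call has exactly 10 rows; each row is the pose to reach, as a shift and turn from the pose commanded when the call began, along the tool's axes at that moment; what a row does not reach only later rows make up. A row lasts 1/12 s, in which the tool goes at most 41.7 mm and 7.16 degrees, less where a joint would pass 70% of its speed; a pose out of reach is approached as far as the arm can. A call with a gripper value outside its range is refused whole. The fingers move at their own pace and stop on an object; "squeeze" is the grip in N (left out, the last holds). Time passes only in rows, so rows that repeat a pose let the fingers close, or fill a call up. It gives the time, the measured TCP pose, the force and the opening at its end, in the units of the state.
- get_state(): the state, without advancing time (a new reading comes with each control period).
- grab_frame(name): name is "side" or "top"; returns a dict with "pixels" (420x560x3 uint8, red, green, blue), "range_z" (420x560 float32, m along the optical axis (not along the pixel's ray), 0 where there is no reading), "fx", "fy", "cx", "cy" (pixels), "view" (4x4, takes a point from world to camera coordinates). Camera axes: x right, y down, z forward; pixel columns grow to the right and rows downward; lengths in m; the calibration is good to about 2 mm. A picture is of the moment at which its call begins.
- job_done(): hands the job in, once; it reports no verdict.
Trained networks look in the newest picture that a camera, given by its name, has taken for a name from the list of things; names that differ only in an ending like _2 or _b are one class to them, and where a whole thing is asked for, a point or a joint stands for the part that bears it (a point fixed in the world has none). Each returns a list of dicts, best first, with "conf" (0 to 1); they miss things now and then, are a little off and sometimes report something else, mostly with a low value. They report only what shows in the picture. A call takes as long as a camera call. They do not tell look-alikes from the thing itself.
- boxes_of(thing, camera): "extent" ([left, top, right, bottom] in pixels, round what is visible of it).
- masks_of(thing, camera): "mask" (420x560 bool, what is visible of it) and "extent" ([left, top, right, bottom] in pixels, round what is visible of it).
The state is a dict: "t": time; "q": joint angles; "qd": joint speeds; "joint_efforts": joint torques, N m; "eef_pos": TCP position; "ee_rot": TCP orientation; "force": force on the tool from outside, world axes, zero at the start; "moment": the same for the moment, N m; "width": finger opening in m.
Only numpy, scipy, OpenCV 4.12 (cv2) and the standard library are available. Lean on these libraries where they do the work, as an engineer would, in place of code of your own. Each camera call takes 0.05 s, during which the arm holds its last target.

## Task

Pick up the lens basket that has the bent lip and hook the lip over the rim of the cleaning bath, on the wall that carries the black clamp, with the basket hanging inside and clear of the clamp's sprung buffer. Then slide it gently along the rim against the buffer until the spring clearly gives and keep it pressed there for about a second, without ramming the buffer to its end; let go so that the basket hangs freely with the buffer still bearing on it. Leave everything else alone.

Things in the scene. Friction and masses are not known exactly. Their poses are not given: they have to be found in the camera images.
- rack: Grey lens basket with a bent lip, 0.15 to 0.29 kg, upright on the desk. Origin: centre of the basket's underside, z up. Basket 40 (x) by 80 mm (y); back wall x -20 to -17 mm, 70 mm high, other walls 43. A bar 80 mm long (x -31 to -17, z 70 to 86 mm) juts outwards (-x) from the back wall's top and carries the downturned lip (x -31 to -28, z 50 to 70 mm, 80 mm long).
- slot (a point): Top middle of the slot between back wall and lip of rack, at x -24, y 0, z 70 mm in its frame. The slot is 8 mm wide (x), 20 mm deep, open below and at both y ends; the bar's underside is its top.
- tab (a point): Centre of the flat grip tab that stands on the bar of rack, right above the slot: at x -24, y 0, z 108.5 mm in its frame. Tab 12 mm (x) by 30 mm (y) by 45 mm high, z 86 to 131 mm.
- bath: Cleaning bath, fixed: open steel tank 116 (x) by 240 mm (y) outside, walls 4 mm, rim at z 115 mm, floor about 5 mm up; white housing 148 by 272 mm reaches only z 85 mm. Origin: centre of the underside, z up, -x roughly towards the robot. The basket hangs on the -x long wall, lip outside, axes parallel to the bath's; seated, its origin is at x about -32, z 45 mm here.
- rim (a point): Middle of the top of the bath's -x long wall, on its mid plane: x -56, y 0, z 115 mm in the bath's frame, same axes. The wall is 4 mm thick.
- clamp: Small black clamp fixed on the -x long wall near its +y end. Origin: on the rim top, on the wall's mid plane, axes parallel to the bath's. Block 30 (x) by 24 mm (y), up to 19 mm above the rim. From its -y face a steel rod of 11 mm diameter points along the rim to -y, ending in the sprung buffer (see rod).
- rod (a point): Where the rod leaves the clamp's -y face, 10 mm above the rim. The rod's setting is not measured: its rubber buffer head (16 mm diameter) ends anywhere from 18 to 58 mm from here towards -y, and meets the end of the basket's bar. The head gives towards +y, 0.9 N per mm, over 5 mm, then a hard end. Pressing with 2 to 4 N is right; 9 N is ramming it.
- plain_basket: Look-alike grey basket of the same plan with a grip tab but no bar and no bent lip, 115 mm high; not wanted, leave it. Origin: centre of its underside.
- bottle: White-capped bottle, 44 mm diameter, 110 mm high; leave it. Origin: centre of its underside.
- jar: Lidded jar, 60 mm diameter, 60 mm high; leave it. Origin: centre of its underside.
- cup: White cup, 72 mm diameter, 85 mm high; leave it. Origin: centre of its underside.
- driver: Small screwdriver lying on the desk, 150 mm long; leave it. Origin: its underside near the middle.
Things that resemble listed ones, but are neither listed nor needed, are in the scene too. Leave any green or pink look-alike of the rack alone.

How it is judged:
By the outcome, as a careful person would: the job done as asked, in the order asked, and still so for the second after the job is handed in, with the robot touching nothing.
It also fails if it takes over 48 s, if anything falls off the work surface, if the arm or the gripper's body presses on something with over 40 N, if the wrist force passes 120 N, or if a joint passes its speed limit or range.

## Working session

There is one attempt and no reset: what is moved stays moved. The work goes in short steps, Python scripts to look and compute and a tool call to move; the robot and the scene stay as the last step left them, time stands still between calls to the robot, and variables do not carry over. Pictures are saved under pics/ and viewed, and the job is handed in when it is done.

Besides the shell and the picture viewer there is one more tool, called after "Call:" in YAML: its name, and indented under it one key for each argument. step_arm: Moves the arm, as the interface text tells. Its arguments: {"type":"object","properties":{"deltas":{"type":"array"},"squeeze":{"type":"number"}},"required":["deltas"]}

```bash
mkdir -p pics; ls
python3 - <<'E'
from station import *
import cv2,numpy as np
s=get_state();print({k:np.round(v,3) for k,v in s.items()})
for n in("side","top"):
    f=grab_frame(n);cv2.imwrite(f"pics/{n}0.png",f["pixels"][:,:,::-1]);np.savez(f"{n}0.npz",**f)
    print(n,f["fx"],f["fy"],f["cx"],f["cy"],np.round(f["view"],4).tolist())
    for t in["rack","bath","clamp","plain_basket"]:
        print(t,[(np.round(b["extent"]).tolist(),round(b["conf"],2)) for b in boxes_of(t,n)])
E
```

```text
pics
{'t': np.float64(0.0), 'q': array([ 1.596,  0.359,  0.011, -0.   , -1.224, -0.288]), 'qd': array([ 0.002, -0.001,  0.001,  0.001,  0.   ,  0.   ]), 'joint_efforts': array([-1.0000e-03, -5.8271e+01,  2.9305e+01,  6.9970e+00,  7.0000e-03,
       -0.0000e+00]), 'eef_pos': array([0.175, 0.651, 0.243]), 'ee_rot': array([ 0.092,  1.569, -1.742]), 'force': array([ 0.065, -0.006,  0.447]), 'moment': array([ 0.024, -0.009, -0.029]), 'width': np.float64(0.088)}
side 434.1010875410035 434.1010875410035 280.82104235006693 206.22836344215554 [[-0.8291, -0.5591, -0.0005, 0.4478], [-0.3975, 0.5901, -0.7028, 0.3036], [0.3932, -0.5824, -0.7114, 0.9973], [0.0, 0.0, 0.0, 1.0]]
rack [([321.0, 192.0, 353.0, 235.0], 0.87), ([287.0, 160.0, 316.0, 193.0], 0.8), ([266.0, 178.0, 296.0, 225.0], 0.8)]
bath [([176.0, 205.0, 288.0, 328.0], 0.79)]
clamp [([215.0, 270.0, 237.0, 298.0], 0.7)]
plain_basket [([339.0, 174.0, 362.0, 209.0], 0.89)]
top 411.6840682717538 411.6840682717538 276.79410194764495 210.1614478998702 [[-0.0085, -0.9997, 0.0227, -0.028], [-0.9974, 0.0069, -0.0716, 0.5878], [0.0714, -0.0233, -0.9972, 1.1619], [0.0, 0.0, 0.0, 1.0]]
rack [([318.0, 192.0, 350.0, 219.0], 0.82), ([275.0, 193.0, 299.0, 227.0], 0.8), ([301.0, 248.0, 324.0, 279.0], 0.8)]
bath [([153.0, 187.0, 255.0, 248.0], 0.88), ([115.0, 286.0, 138.0, 303.0], 0.33), ([288.0, 142.0, 307.0, 164.0], 0.18)]
clamp [([153.0, 232.0, 180.0, 241.0], 0.65)]
plain_basket [([334.0, 249.0, 368.0, 269.0], 0.81)]
```

View pics/side0.png

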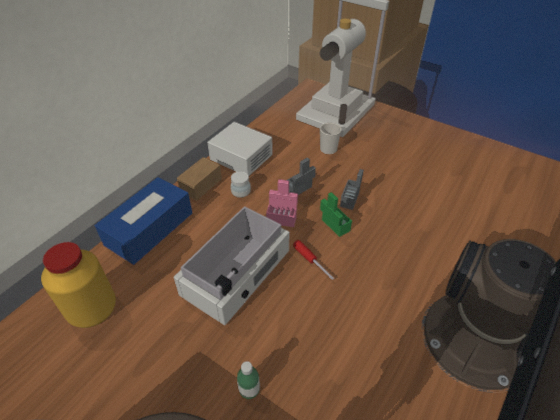

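View pics/top0.png

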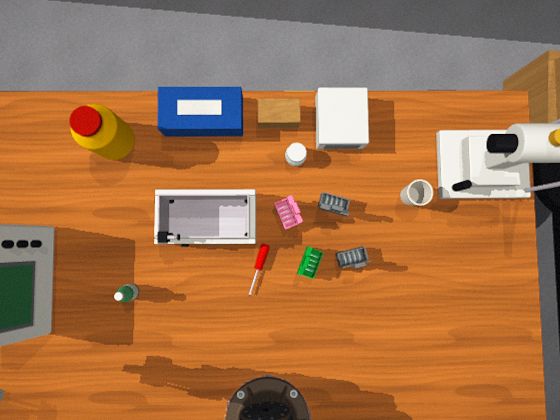

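Run:
```python
import cv2,numpy as np
a=cv2.imread("pics/side0.png")[150:340,160:380];cv2.imwrite("pics/side0z.png",cv2.resize(a,None,fx=3,fy=3,interpolation=cv2.INTER_CUBIC))
a=cv2.imread("pics/top0.png")[130:300,140:380];cv2.imwrite("pics/top0z.png",cv2.resize(a,None,fx=3,fy=3,interpolation=cv2.INTER_CUBIC))
```

```text
(no output)
```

View pics/side0z.png

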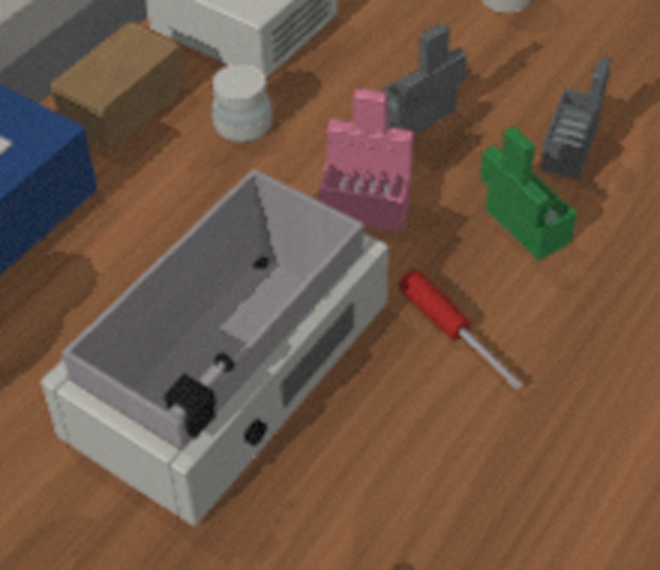

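View pics/top0z.png

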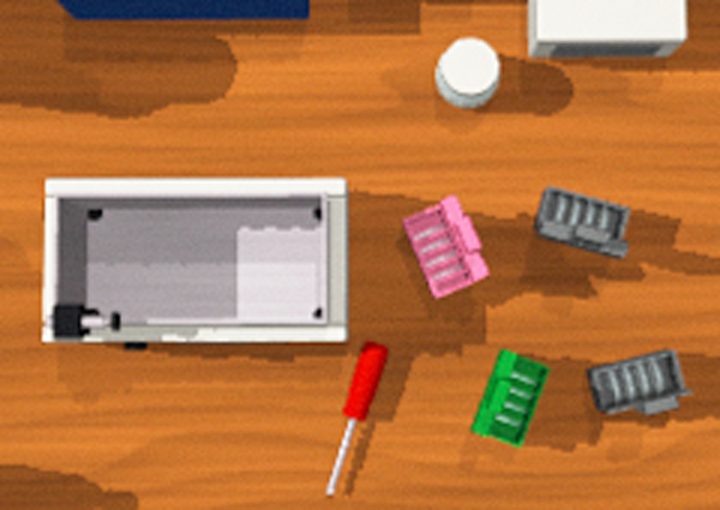

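The rack with the bar and lip is the grey one at top (334,204) / side (302,178). The grey one at top (352,258) is plain. The clamp sits at the bath's robot-side wall, top (163,237), with the buffer head near (179,237). Next I measure them from depth.

```bash
cat > h.py <<'E'
import numpy as np,cv2
def cloud(f):
    z=f["range_z"].astype(float);v,u=np.mgrid[:z.shape[0],:z.shape[1]]
    P=np.stack([(u-f["cx"])/f["fx"]*z,(v-f["cy"])/f["fy"]*z,z],-1)
    V=f["view"];W=(P-V[:3,3])@V[:3,:3]
    W[z<=0]=np.nan
    return W
def proj(f,p):
    p=np.atleast_2d(p);c=p@f["view"][:3,:3].T+f["view"][:3,3]
    return np.c_[c[:,0]/c[:,2]*f["fx"]+f["cx"],c[:,1]/c[:,2]*f["fy"]+f["cy"]]
E
python3 - <<'E'
from h import *
for n in("side","top"):
    f=np.load(n+"0.npz");W=cloud(f)
    z=W[:,:,2];print(n,"desk z",np.nanmedian(z[(abs(z)<.02)]),np.nanstd(z[(abs(z)<.01)]))
    e={"side":dict(rack=[284,155,320,200],plain=[335,165,366,212]),"top":dict(rack=[312,188,355,222],plain=[330,243,372,273])}[n]
    for k,(a,b,c,d) in e.items():
        w=W[b:d,a:c].reshape(-1,3);w=w[w[:,2]>.012]
        print(k,len(w),w.mean(0).round(4),"zmax",np.sort(w[:,2])[-5:].round(3))
        for lo,hi in((.012,.05),(.05,.066),(.066,.09),(.09,.14)):
            s=w[(w[:,2]>lo)&(w[:,2]<hi)]
            if len(s)>4:
                r=cv2.minAreaRect((s[:,:2]*1000).astype(np.float32));print("  ",lo,hi,len(s),np.median(s,0).round(4),np.round(r[0]),np.round(r[1]),round(r[2],1))
    # rim
    m=(z>.108)&(z<.122)&(W[:,:,1]>-.02)&(W[:,:,1]<.4)&(W[:,:,0]>.4)&(W[:,:,0]<.7)
    w=W[m];r=cv2.minAreaRect((w[:,:2]*1000).astype(np.float32));print("rim",len(w),w.min(0).round(4),w.max(0).round(4),r, np.median(w[:,2]))
    m=(z>.122)&(z<.15)&(W[:,:,1]>-.02)&(W[:,:,1]<.4)&(W[:,:,0]>.4)&(W[:,:,0]<.7)
    w=W[m];print("above rim",len(w),w.min(0).round(4),w.max(0).round(4))
E
```

```text
side desk z -0.00015560216683896999 0.0020950881965787834
rack 697 [ 0.5848 -0.1608  0.0747] zmax [0.132 0.132 0.134 0.134 0.134]
   0.012 0.05 167 [ 0.596  -0.1784  0.029 ] [ 605. -192.] [81. 52.] 70.2
   0.05 0.066 86 [ 0.5829 -0.1777  0.0589] [ 584. -185.] [81. 19.] 68.3
   0.066 0.09 251 [ 0.578  -0.1598  0.0817] [ 581. -150.] [ 46. 156.] 8.8
   0.09 0.14 193 [ 0.5812 -0.176   0.1146] [ 584. -137.] [ 22. 130.] 1.7
plain 489 [ 0.4471 -0.222   0.0524] zmax [0.131 0.131 0.131 0.132 0.133]
   0.012 0.05 343 [ 0.4537 -0.2266  0.0353] [ 449. -216.] [ 41. 139.] 12.8
   0.05 0.066 15 [ 0.4299 -0.2199  0.0605] [ 431. -225.] [ 4. 34.] 12.4
   0.066 0.09 38 [ 0.4317 -0.2334  0.0813] [ 430. -177.] [ 14. 160.] 3.5
   0.09 0.14 93 [ 0.4336 -0.2341  0.1124] [ 434. -179.] [ 16. 167.] 0.9
rim 707 [0.4993 0.0428 0.108 ] [0.6302 0.2859 0.122 ] ((566.6846923828125, 164.78407287597656), (129.50033569335938, 243.94834899902344), 1.4508272409439087) 0.11348689337540012
above rim 250 [0.4975 0.2232 0.1223] [0.5303 0.2857 0.1373]
top desk z 0.0008976992677960456 0.002424618378991854
rack 407 [ 0.5987 -0.
[... 236 characters left out ...]
59] [ 584. -187.] [79. 14.] 74.5
   0.09 0.14 82 [ 0.5841 -0.1857  0.1292] [ 584. -190.] [57. 13.] 71.7
plain 379 [ 0.4493 -0.2431  0.0529] zmax [0.119 0.119 0.119 0.12  0.12 ]
   0.012 0.05 268 [ 0.4552 -0.2428  0.0378] [ 453. -243.] [40. 81.] 13.6
   0.05 0.066 14 [ 0.4314 -0.2261  0.0596] [ 435. -246.] [ 3. 77.] 13.5
   0.066 0.09 29 [ 0.4353 -0.2343  0.0729] [ 437. -248.] [11. 77.] 17.4
   0.09 0.14 68 [ 0.4363 -0.2454  0.1148] [ 435. -247.] [12. 30.] 13.4
rim 426 [0.5019 0.0455 0.1083] [0.6263 0.2857 0.1218] ((563.6610717773438, 165.7237548828125), (240.18484497070312, 124.27023315429688), 89.73858642578125) 0.11563911209237923
above rim 189 [0.4994 0.2172 0.1221] [0.5253 0.2858 0.1397]
```

```bash
python3 - <<'E'
from h import *
for n in("side","top"):
    f=np.load(n+"0.npz");W=cloud(f).reshape(-1,3)
    # -x wall rim points
    w=W[(W[:,2]>.111)&(W[:,2]<.120)&(W[:,1]>.055)&(W[:,1]<.20)&(W[:,0]>.49)&(W[:,0]<.53)]
    p=np.polyfit(w[:,1],w[:,0],1);print(n,"rim -x n",len(w),"yaw deg",np.degrees(-np.arctan(p[0])),"x at y=.165/.1",np.polyval(p,[.165,.1]),"std",np.std(w[:,0]-np.polyval(p,w[:,1])),w[:,0].min(),w[:,0].max(),"z",np.median(w[:,2]))
    w=W[(W[:,2]>.109)&(W[:,2]<.121)&(W[:,1]>.055)&(W[:,1]<.26)&(W[:,0]>.60)&(W[:,0]<.64)]
    p=np.polyfit(w[:,1],w[:,0],1);print("  rim +x",len(w),np.degrees(-np.arctan(p[0])),np.polyval(p,[.165,.1]))
    w=W[(W[:,2]>.109)&(W[:,2]<.121)&(W[:,0]>.52)&(W[:,0]<.60)&(W[:,1]>0)&(W[:,1]<.32)]
    for lo,hi in((.03,.07),(.26,.3)):
        s=w[(w[:,1]>lo)&(w[:,1]<hi)];print("  end wall",len(s),np.median(s,0).round(4),s.min(0).round(4),s.max(0).round(4))
    w=W[(W[:,2]>.1215)&(W[:,2]<.15)&(W[:,1]>.1)&(W[:,1]<.32)&(W[:,0]>.47)&(W[:,0]<.55)]
    h,e=np.histogram(w[:,1],np.arange(.2,.3,.004));print("  y hist",list(zip(e.round(3),h)))
    s=w[w[:,1]>.266];print("  block",s.mean(0).round(4),s.min(0).round(4),s.max(0).round(4))
    s=w[w[:,1]<.24];print("  head",s.mean(0).round(4),s.min(0).round(4),s.max(0).round(4))
    t=W[(W[:,2]>.092)&(W[:,2]<.14)&(abs(W[:,0]-.584)<.03)&(abs(W[:,1]+.187)<.03)]
    r=cv2.minAreaRect((t[:,:2]*1000).astype(np.float32));print("  tab",len(t),t.mean(0).round(4),np.round(r[0],1),np.round(r[1],1),r[2])
E
python3 - <<'E'
import cv2
for n,(a,b,c,d) in dict(side=(205,255,245,305),top=(148,225,190,250)).items():
    i=cv2.imread(f"pics/{n}0.png")[b:d,a:c];cv2.imwrite(f"pics/{n}0clamp.png",cv2.resize(i,None,fx=11,fy=11,interpolation=cv2.INTER_NEAREST))
E
```

```text
side rim -x n 109 yaw deg -0.3356318988039032 x at y=.165/.1 [0.51354256 0.51316179] std 0.001556501445952979 0.5097429267989851 0.516955607360208 z 0.1141527091477381
  rim +x 195 -0.40666647839508885 [0.62518966 0.6247283 ]
  end wall 76 [0.5599 0.0476 0.1133] [0.5207 0.0428 0.1091] [0.5999 0.0515 0.1175]
  end wall 88 [0.5575 0.2835 0.1144] [0.5202 0.2783 0.1091] [0.5999 0.2855 0.1203]
  y hist [(np.float64(0.2), np.int64(0)), (np.float64(0.204), np.int64(0)), (np.float64(0.208), np.int64(0)), (np.float64(0.212), np.int64(0)), (np.float64(0.216), np.int64(0)), (np.float64(0.22), np.int64(2)), (np.float64(0.224), np.int64(11)), (np.float64(0.228), np.int64(17)), (np.float64(0.232), np.int64(3)), (np.float64(0.236), np.int64(6)), (np.float64(0.24), np.int64(10)), (np.float64(0.244), np.int64(9)), (np.float64(0.248), np.int64(8)), (np.float64(0.252), np.int64(7)), (np.float64(0.256), np.int64(21)), (np.float64(0.26), np.int64(21)), (np.float64(0.264), np.int64(28)), (np.float64(0.268), np.int64(26)), (np.float64(0.272), np.int64(26)), (np.float64(0.276), np.int64(40)), (np.float64(0.
[... 1111 characters left out ...]
0.24), np.int64(7)), (np.float64(0.244), np.int64(8)), (np.float64(0.248), np.int64(9)), (np.float64(0.252), np.int64(17)), (np.float64(0.256), np.int64(16)), (np.float64(0.26), np.int64(22)), (np.float64(0.264), np.int64(14)), (np.float64(0.268), np.int64(19)), (np.float64(0.272), np.int64(16)), (np.float64(0.276), np.int64(17)), (np.float64(0.28), np.int64(4)), (np.float64(0.284), np.int64(6)), (np.float64(0.288), np.int64(0)), (np.float64(0.292), np.int64(0))]
  block [0.5127 0.2744 0.1338] [0.4996 0.266  0.1239] [0.5253 0.2858 0.1397]
  head [0.5121 0.2298 0.1291] [0.5043 0.2148 0.1215] [0.5198 0.2394 0.1369]
  tab 75 [ 0.5837 -0.1861  0.1256] [ 584.7 -187.3] [29.5 12.7] 73.9535903930664
```

View pics/top0clamp.png

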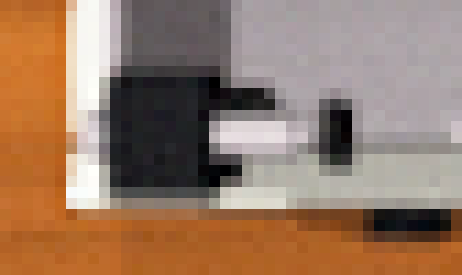

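View pics/side0clamp.png

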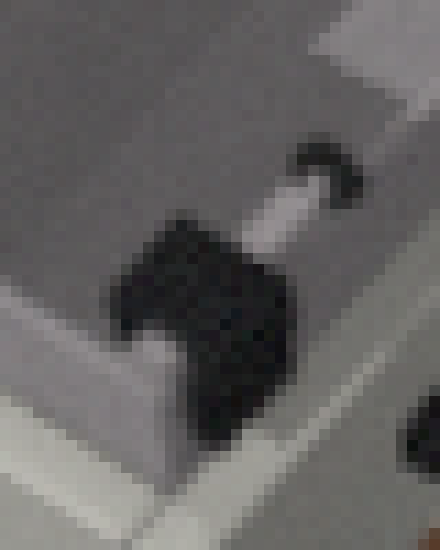

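```bash
cat > g.py <<'E'
import sys,numpy as np
from scipy.spatial.transform import Rotation as Ro
from station import *
def go(target=None,head=None):
    s=get_state();R=Ro.from_euler("xyz",s["ee_rot"]).as_matrix()
    h=np.degrees(np.arctan2(R[1,2],R[0,2]))
    print("t",round(float(s["t"]),2),"tcp",np.round(s["eef_pos"],4),"head",round(h,2),"axes",R.round(3).tolist(),"F",np.round(s["force"],2),"M",np.round(s["moment"],3),"w",round(float(s["width"]),4),"q",np.round(s["q"],2))
    if target is not None:print("delta cm",np.round(R.T@(np.array(target)-s["eef_pos"])*100,2))
    if head is not None:print("roll",round(-((head-h+180)%360-180),2))
if __name__=="__main__":
    a=[float(x) for x in sys.argv[1:]]
    go(a[:3] if len(a)>=3 else None,a[3] if len(a)>3 else None)
E
python3 g.py .5843 -.1872 .21 164.5
```

```text
t 0.5 tcp [0.1754 0.6518 0.2435] head -105.06 axes [[-0.0, 0.966, -0.26], [-0.0, -0.26, -0.966], [-1.0, 0.0, 0.0]] F [ 0.27 -0.97 -0.53] M [ 0.056 -0.039  0.033] w 0.088 q [ 1.6   0.36  0.01 -0.   -1.22 -0.29]
delta cm [ 3.36 61.28 70.4 ]
roll 90.44
```

Call:
step_arm:
  deltas:
    - [0,6,7,7,0.2]
    - [0,12,14,14,0.4]
    - [0,18,21,21,0.4]
    - [0,24,28,28,0.4]
    - [0,27,31,35,0.4]
    - [0,30,34.5,42,0.4]
    - [0,33,38,49,0.4]
    - [0,36,41.5,55,0.4]
    - [0,39,45,61,0.4]
    - [0,42,48.5,66,0.4]
  squeeze: 20

```text
t: 1.33
eef_pos: [0.3573, 0.2749, 0.244]
ee_rot: [-2.254, 1.57, 1.039]
force: [0.8, 0.1, -0.8]
width: 0.0524
```

```bash
python3 g.py .5843 -.1872 .20 164.5
```

```text
t 1.33 tcp [0.3573 0.2749 0.244 ] head -171.34 axes [[0.001, 0.151, -0.989], [0.001, -0.989, -0.151], [-1.0, -0.001, -0.001]] F [ 0.79  0.06 -0.82] M [ 0.179 -0.224  0.008] w 0.0524 q [ 1.1  -0.02 -0.46  0.   -1.13 -0.94]
delta cm [  4.37  49.11 -15.48]
roll 24.16
```

Call:
step_arm:
  deltas:
    - [0,4,-1.3,3,0.5]
    - [0,8,-2.5,6,0.5]
    - [0,12,-3.8,9,0.5]
    - [0,16,-5,12,0.5]
    - [0,20,-6.3,15,0.5]
    - [0,24,-7.6,18,0.5]
    - [0,28,-8.8,20,0.5]
    - [0,32,-10,22,0.5]
    - [0,36,-11.3,24,0.5]
    - [0,40,-12.6,24.2,0.5]

```text
t: 2.17
eef_pos: [0.5429, -0.0985, 0.2439]
ee_rot: [-2.673, 1.57, 0.2]
force: [0.1, 0.8, 0.2]
width: 0.0437
```

```bash
python3 g.py .5843 -.1872 .20 164.5
```

```text
t 2.17 tcp [ 0.5429 -0.0985  0.2439] head 164.62 axes [[0.001, -0.265, -0.964], [0.0, -0.964, 0.265], [-1.0, -0.0, -0.001]] F [0.06 0.83 0.18] M [ 0.252 -0.209  0.039] w 0.0437 q [ 0.18  0.16 -0.26 -0.   -1.15 -0.44]
delta cm [ 4.4   7.45 -6.34]
roll 0.12
```

Call:
step_arm:
  deltas:
    - [0,2.5,-2,0.1,0.5]
    - [0,5,-4,0.1,0.5]
    - [0.5,7,-5.9,0.1,0.5]
    - [2,7.4,-6.3,0.1,0.5]
    - [4.4,7.4,-6.3,0.1,0.5]
    - [4.4,7.4,-6.3,0.1,0.5]
    - [4.4,7.4,-6.3,0.1,0.5]
    - [4.4,7.4,-6.3,0.1,0.5]
    - [4.4,7.4,-6.3,0.1,0.5]
    - [4.4,7.4,-6.3,0.1,0.5]

```text
t: 3.0
eef_pos: [0.5843, -0.1839, 0.2012]
ee_rot: [-2.961, 1.568, -0.087]
force: [-1.6, 0.0, 1.1]
width: 0.0436
```

```bash
cat > snap.py <<'E'
import sys
from h import *
from station import *
tag=sys.argv[1]
boxes={"side":[int(x) for x in sys.argv[2].split(",")],"top":[int(x) for x in sys.argv[3].split(",")]}
for n in boxes:
    f=grab_frame(n);np.savez(f"{n}_{tag}.npz",**f);a,b,c,d=boxes[n]
    i=f["pixels"][b:d,a:c,::-1];k=min(760/(c-a),560/(d-b));cv2.imwrite(f"pics/{n}_{tag}.png",cv2.resize(i,None,fx=k,fy=k,interpolation=cv2.INTER_CUBIC))
E
python3 g.py .5843 -.1872 .109 164.5; python3 snap.py hover 260,80,400,230 270,140,400,280
```

```text
t 3.0 tcp [ 0.5843 -0.1839  0.2012] head 164.69 axes [[0.002, -0.264, -0.965], [-0.0, -0.965, 0.264], [-1.0, -0.0, -0.002]] F [-1.62  0.03  1.06] M [ 0.066 -0.108  0.003] w 0.0436 q [ 0.01  0.29 -0.19  0.   -1.09 -0.28]
delta cm [ 9.22  0.32 -0.06]
roll 0.19
```

View pics/side_hover.png

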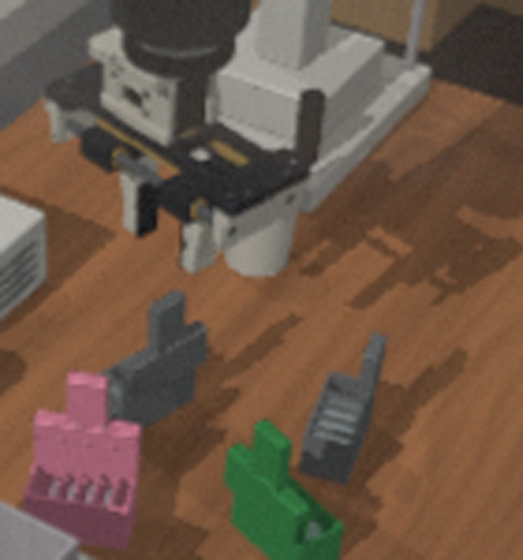

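View pics/top_hover.png

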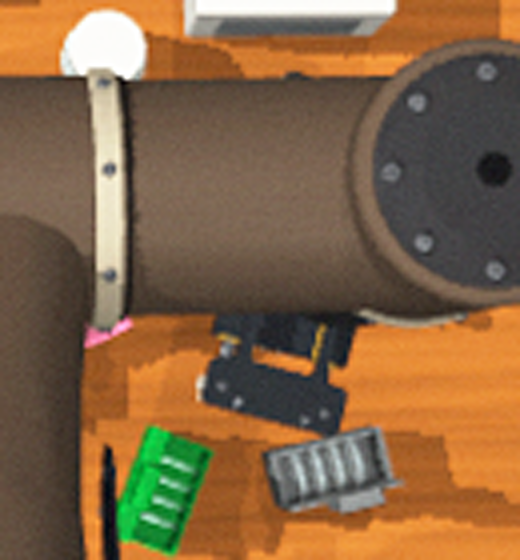

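Call:
step_arm:
  deltas:
    - [1,0.3,0,0.2,0.5]
    - [3,0.3,0,0.2,0.5]
    - [5,0.3,0,0.2,0.5]
    - [7,0.3,0,0.2,0.5]
    - [8.5,0.3,0,0.2,0.5]
    - [9.1,0.3,0,0.2,0.5]
    - [9.1,0.3,0,0.2,0.5]
    - [9.1,0.3,0,0.2,0.5]
    - [9.1,0.3,0,0.2,0.7]
    - [9.1,0.3,0,0.2,0.7]

```text
t: 3.93
eef_pos: [0.5836, -0.1873, 0.1097]
ee_rot: [-2.96, 1.569, -0.089]
force: [-0.7, -1.1, 0.8]
width: 0.0358
```

```bash
python3 g.py .5843 -.1872 .109 164.5; python3 snap.py low 260,80,400,230 270,140,400,280
```

```text
t 3.93 tcp [ 0.5836 -0.1873  0.1097] head 164.45 axes [[0.002, -0.268, -0.963], [-0.0, -0.963, 0.268], [-1.0, -0.0, -0.002]] F [-0.68 -1.12  0.76] M [ 0.081 -0.095 -0.034] w 0.0358 q [ 0.01  0.37 -0.3   0.   -0.9  -0.28]
delta cm [ 0.08 -0.02 -0.06]
roll -0.05
```

View pics/side_low.png

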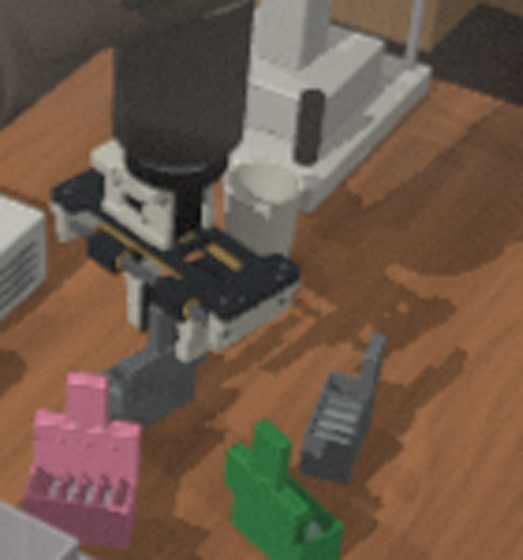

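The tab sits between the fingers at crop (165,330). I'll close on it.

Call:
step_arm:
  deltas:
    - [0,0,0,0,0.8]
    - [0,0,0,0,0.9]
    - [0,0,0,0,1]
    - [0,0,0,0,1]
    - [0,0,0,0,1]
    - [0,0,0,0,1]
    - [0,0,0,0,1]
    - [-0.5,0,0,0,1]
    - [-1.5,0,0,0,1]
    - [-3,0,0,0,1]
  squeeze: 30

```text
t: 4.87
eef_pos: [0.5813, -0.187, 0.1375]
ee_rot: [0.135, 1.566, 3.005]
force: [-0.1, 0.1, -1.5]
width: 0.0118
```

```bash
python3 g.py .514 .150 .24 180; python3 snap.py lift 260,80,400,230 270,140,400,280
```

```text
t 4.87 tcp [ 0.5813 -0.187   0.1375] head 164.42 axes [[-0.004, -0.269, -0.963], [0.001, -0.963, 0.269], [-1.0, 0.001, 0.004]] F [-0.07  0.12 -1.53] M [ 0.083 -0.104  0.02 ] w 0.0118 q [ 0.01  0.34 -0.27 -0.   -0.96 -0.28]
delta cm [-10.2  -30.65  15.58]
roll -15.58
```

View pics/side_lift.png

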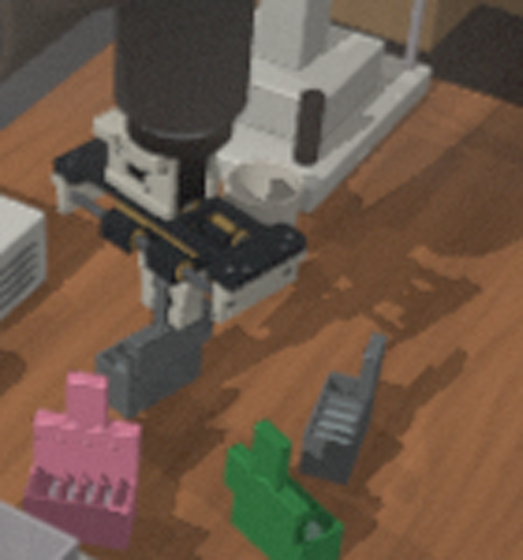

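The rack is lifted upright, opening 11.8 mm. Next: raise it and carry it over the wall.

Call:
step_arm:
  deltas:
    - [-2,0,0,0,1]
    - [-5,0,0,0,1]
    - [-8,0,0,0,1]
    - [-11,0,0,0,1]
    - [-12.7,-1,0.5,0,1]
    - [-12.7,-3,1.5,-2,1]
    - [-12.7,-6,3,-4,1]
    - [-12.7,-9,4.6,-7,1]
    - [-12.7,-12,6.2,-9,1]
    - [-12.7,-15,7.7,-11,1]

```text
t: 5.8
eef_pos: [0.5477, -0.0208, 0.265]
ee_rot: [-0.214, 1.57, 2.849]
force: [0.1, -0.2, -1.3]
width: 0.0118
```

```bash
python3 g.py .512 .150 .265 179.65
```

```text
t 5.8 tcp [ 0.5477 -0.0208  0.265 ] head 175.51 axes [[-0.001, -0.078, -0.997], [0.0, -0.997, 0.078], [-1.0, -0.0, 0.001]] F [ 0.12 -0.25 -1.28] M [ 0.202 -0.113 -0.037] w 0.0118 q [ 0.32  0.14 -0.24 -0.   -1.2  -0.4 ]
delta cm [ 1.000e-02 -1.674e+01  4.900e+00]
roll -4.14
```

Call:
step_arm:
  deltas:
    - [0,-3,0.9,-1,1]
    - [0,-6,1.8,-2,1]
    - [0,-9,2.7,-3,1]
    - [0,-12,3.6,-4,1]
    - [0,-14.5,4.4,-4.1,1]
    - [0,-16,4.8,-4.1,1]
    - [0,-16.4,4.9,-4.1,1]
    - [0,-16.4,4.9,-4.1,1]
    - [0,-16.4,4.9,-4.1,1]
    - [0,-16.4,4.9,-4.1,1]

```text
t: 6.63
eef_pos: [0.5131, 0.1445, 0.2653]
ee_rot: [0.548, 1.57, -2.602]
force: [-0.6, 0.2, -2.1]
width: 0.012
```

```bash
python3 g.py .512 .150 .265 179.65;python3 snap.py hov2 150,60,350,340 130,120,330,270
```

```text
t 6.63 tcp [0.5131 0.1445 0.2653] head 179.5 axes [[-0.001, -0.009, -1.0], [-0.0, -1.0, 0.009], [-1.0, 0.0, 0.001]] F [-0.64  0.18 -2.14] M [ 0.068 -0.026  0.011] w 0.012 q [ 0.64  0.11 -0.27 -0.   -1.2  -0.65]
delta cm [ 0.03 -0.55  0.11]
roll -0.15
```

View pics/side_hov2.png

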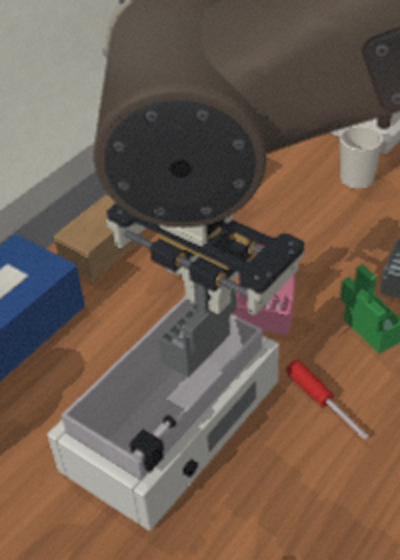

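View pics/top_hov2.png

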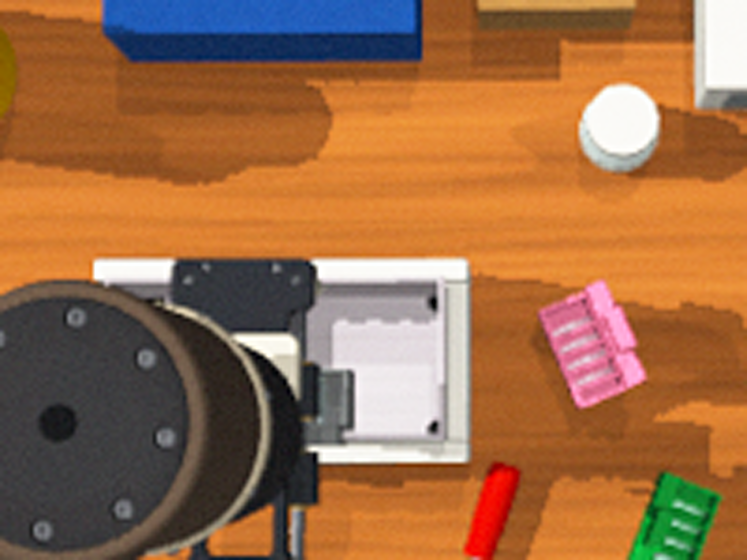

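Run:
```python
from h import *
f=np.load("side_hov2.npz");W=cloud(f).reshape(-1,3)
m=(W[:,1]>.08)&(W[:,1]<.21)&(W[:,0]>.49)&(W[:,0]<.57)&(W[:,2]>.14)&(W[:,2]<.243)
w=W[m]
for lo in np.arange(.14,.245,.007):
    s=w[(w[:,2]>lo)&(w[:,2]<lo+.007)]
    if len(s)>3:print(round(lo,3),len(s),"x med/min",np.median(s[:,0]).round(4),s[:,0].min().round(4),"y",s[:,1].min().round(4),s[:,1].max().round(4))
s=w[(w[:,2]>.208)&(w[:,2]<.238)&(w[:,0]<.515)]
p=np.polyfit(s[:,1],s[:,0],1);print("lip face",len(s),p,"x@.1445",np.polyval(p,.1445),np.std(s[:,0]-np.polyval(p,s[:,1])))
# bath outer face of tank in side cam: between housing 85 and rim 115
g=np.load("side0.npz");W=cloud(g).reshape(-1,3)
s=W[(W[:,2]>.092)&(W[:,2]<.110)&(W[:,1]>.06)&(W[:,1]<.22)&(W[:,0]>.49)&(W[:,0]<.525)]
p=np.polyfit(s[:,1],s[:,0],1);print("wall outer",len(s),p,np.polyval(p,.1445),np.std(s[:,0]-np.polyval(p,s[:,1])))
```

```text
0.154 48 x med/min 0.5187 0.516 y 0.105 0.1853
0.161 74 x med/min 0.5183 0.5161 y 0.103 0.1844
0.168 69 x med/min 0.5184 0.5158 y 0.1041 0.1848
0.175 95 x med/min 0.5187 0.516 y 0.103 0.1847
0.182 75 x med/min 0.5312 0.5165 y 0.1045 0.1851
0.189 62 x med/min 0.5492 0.5172 y 0.119 0.1847
0.196 104 x med/min 0.5516 0.5172 y 0.115 0.1848
0.203 38 x med/min 0.5071 0.5056 y 0.1041 0.1843
0.21 59 x med/min 0.5069 0.5044 y 0.1038 0.1836
0.217 58 x med/min 0.5069 0.5052 y 0.1043 0.1844
0.224 50 x med/min 0.507 0.5052 y 0.1045 0.1843
0.231 44 x med/min 0.5071 0.5052 y 0.1033 0.1849
0.238 68 x med/min 0.5114 0.5053 y 0.1115 0.1851
lip face 206 [0.02236105 0.5036471 ] x@.1445 0.506878269476925 0.0012840146669295166
wall outer 198 [0.00445652 0.51137299] 0.5120169587179486 0.0008231870827365768
```

In the side camera the slot centre is at x≈0.514 and the wall mid-plane is also at 0.514, so they line up. I'll turn about 0.6° and lower it.

Call:
step_arm:
  deltas:
    - [0.5,0,0,-0.3,1]
    - [2,0,0,-0.6,1]
    - [4,0,0,-0.6,1]
    - [5.5,0,0,-0.6,1]
    - [7,0,0,-0.6,1]
    - [8,0,0,-0.6,1]
    - [8.5,0,0,-0.6,1]
    - [8.5,0,0,-0.6,1]
    - [8.5,0,0,-0.6,1]
    - [8.5,0,0,-0.6,1]

```text
t: 7.57
eef_pos: [0.5137, 0.1456, 0.1815]
ee_rot: [-2.724, 1.569, 0.421]
force: [-0.2, -0.3, -1.7]
width: 0.012
```

```bash
python3 g.py .5131 .1445 .155 179.65;python3 snap.py low2 180,180,310,330 130,120,330,270
cat > m.py <<'E'
import sys
from h import *
f=np.load(sys.argv[1]);zt=float(sys.argv[2]) # rack origin z
yc=float(sys.argv[3])
W=cloud(f).reshape(-1,3);W=W[(W[:,1]>yc-.055)&(W[:,1]<yc+.055)&(W[:,0]>.49)&(W[:,0]<.53)]
s=W[(W[:,2]>zt+.056)&(W[:,2]<zt+.083)&(W[:,0]<.511)&(W[:,0]>.5)]
p=np.polyfit(s[:,1],s[:,0],1);print("lip",len(s),"slope deg",np.degrees(p[0]).round(2),"x",np.median(s[:,0]).round(4),"y",s[:,1].min().round(4),s[:,1].max().round(4),"zrange",s[:,2].min().round(4))
E
python3 m.py side_low2.npz .0705 .1445
```

```text
t 7.57 tcp [0.5137 0.1456 0.1815] head -179.85 axes [[0.001, 0.003, -1.0], [0.001, -1.0, -0.003], [-1.0, -0.001, -0.001]] F [-0.25 -0.35 -1.7 ] M [ 0.136 -0.048 -0.043] w 0.012 q [ 0.64  0.18 -0.39  0.   -1.   -0.64]
delta cm [2.65 0.11 0.06]
roll 0.5
lip 131 slope deg -0.04 x 0.5074 y 0.1031 0.1857 zrange 0.1267
```

View pics/side_low2.png

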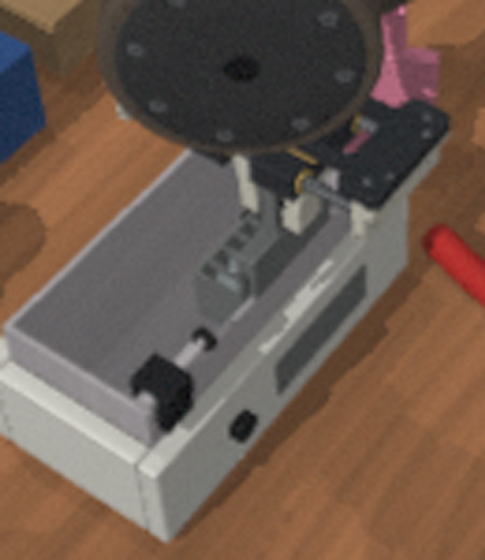

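Call:
step_arm:
  deltas:
    - [0.3,0,0.03,0.2,1]
    - [0.6,0,0.03,0.3,1]
    - [0.8,0,0.03,0.3,1]
    - [1,0,0.03,0.3,1]
    - [1.2,0,0.03,0.3,1]
    - [1.4,0,0.03,0.3,1]
    - [1.6,0,0.03,0.3,1]
    - [1.6,0,0.03,0.3,1]
    - [1.6,0,0.03,0.3,1]
    - [1.6,0,0.03,0.3,1]

```text
t: 8.5
eef_pos: [0.5129, 0.1454, 0.1646]
ee_rot: [3.076, 1.571, -0.068]
force: [0.3, -0.4, -1.4]
width: 0.0121
```

```bash
python3 g.py .5131 .1445 .155 179.65;python3 snap.py low3 180,180,310,330 130,120,330,270
python3 m.py side_low3.npz .0545 .1445
```

```text
t 8.5 tcp [0.5129 0.1454 0.1646] head 179.85 axes [[0.0, -0.003, -1.0], [-0.0, -1.0, 0.003], [-1.0, 0.0, -0.0]] F [ 0.28 -0.41 -1.4 ] M [ 0.084 -0.041 -0.037] w 0.0121 q [ 0.64  0.19 -0.41  0.   -0.97 -0.65]
delta cm [ 0.96  0.09 -0.02]
roll 0.2
lip 120 slope deg 0.5 x 0.5067 y 0.1046 0.1849 zrange 0.1105
```

View pics/side_low3.png

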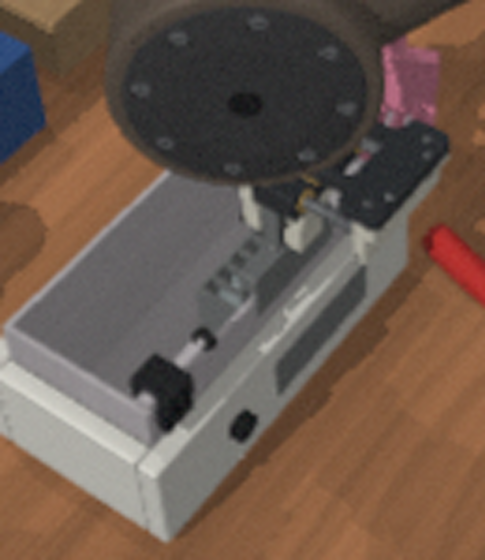

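Lip is past the rim without contact. Lowering it to seat.

Call:
step_arm:
  deltas:
    - [0.2,0,0,0,1]
    - [0.4,0,0,0,1]
    - [0.5,0,0,0,1]
    - [0.6,0,0,0,1]
    - [0.7,0,0,0,1]
    - [0.75,0,0,0,1]
    - [0.8,0,0,0,1]
    - [0.85,0,0,0,1]
    - [0.9,0,0,0,1]
    - [0.9,0,0,0,1]

```text
t: 9.43
eef_pos: [0.5128, 0.1453, 0.1555]
ee_rot: [0.868, 1.571, -2.277]
force: [0.7, 0.1, -1.4]
width: 0.0118
```

```bash
python3 g.py .5131 .1445 .155 179.65
```

```text
t 9.43 tcp [0.5128 0.1453 0.1555] head 179.84 axes [[-0.0, -0.003, -1.0], [-0.0, -1.0, 0.003], [-1.0, 0.0, 0.0]] F [ 0.66  0.14 -1.42] M [ 0.108 -0.03  -0.037] w 0.0118 q [ 0.64  0.2  -0.42  0.   -0.95 -0.65]
delta cm [ 0.05  0.08 -0.03]
roll 0.19
```

Call:
step_arm:
  deltas:
    - [0.03,0,0,0,1]
    - [0.06,0,0,0,1]
    - [0.09,0,0,0,1]
    - [0.11,0,0,0,1]
    - [0.13,0,0,0,1]
    - [0.15,0,0,0,1]
    - [0.15,0,0,0,1]
    - [0.15,0,0,0,1]
    - [0.15,0,0,0,1]
    - [0.15,0,0,0,1]

```text
t: 10.27
eef_pos: [0.5128, 0.1453, 0.1541]
ee_rot: [-1.71, 1.571, 1.429]
force: [-0.6, 0.1, -2.0]
width: 0.0121
```

```bash
python3 g.py .5131 .1445 .155 179.65
```

```text
t 10.27 tcp [0.5128 0.1453 0.1541] head 179.84 axes [[0.0, -0.003, -1.0], [0.0, -1.0, 0.003], [-1.0, -0.0, -0.0]] F [-0.58  0.09 -1.96] M [ 0.07   0.011 -0.04 ] w 0.0121 q [ 0.64  0.2  -0.42 -0.   -0.94 -0.65]
delta cm [-0.09  0.08 -0.03]
roll 0.19
```

Call:
step_arm:
  deltas:
    - [0.02,0,0,0,1]
    - [0.04,0,0,0,1]
    - [0.06,0,0,0,1]
    - [0.08,0,0,0,1]
    - [0.1,0,0,0,1]
    - [0.1,0,0,0,1]
    - [0.1,0,0,0,1]
    - [0.1,0,0,0,1]
    - [0.1,0,0,0,1]
    - [0.1,0,0,0,1]

```text
t: 11.1
eef_pos: [0.5129, 0.1454, 0.1539]
ee_rot: [-2.929, 1.57, 0.21]
force: [-4.3, -0.7, 6.9]
width: 0.0118
```

```bash
python3 g.py .5131 .1445 .155 179.65;python3 snap.py seat 180,180,310,330 130,120,330,270; python3 g.py
```

```text
t 11.1 tcp [0.5129 0.1454 0.1539] head 179.86 axes [[0.001, -0.002, -1.0], [0.0, -1.0, 0.002], [-1.0, -0.0, -0.001]] F [-4.3  -0.67  6.93] M [ 0.027  1.571 -0.034] w 0.0118 q [ 0.64  0.2  -0.42  0.   -0.94 -0.65]
delta cm [-0.11  0.09 -0.02]
roll 0.21
t 11.2 tcp [0.5129 0.1453 0.1539] head 179.86 axes [[0.001, -0.002, -1.0], [0.0, -1.0, 0.002], [-1.0, -0.0, -0.001]] F [-4.04  0.16  7.44] M [-0.021  1.544  0.033] w 0.0121 q [ 0.64  0.2  -0.42  0.   -0.94 -0.65]
```

View pics/side_seat.png

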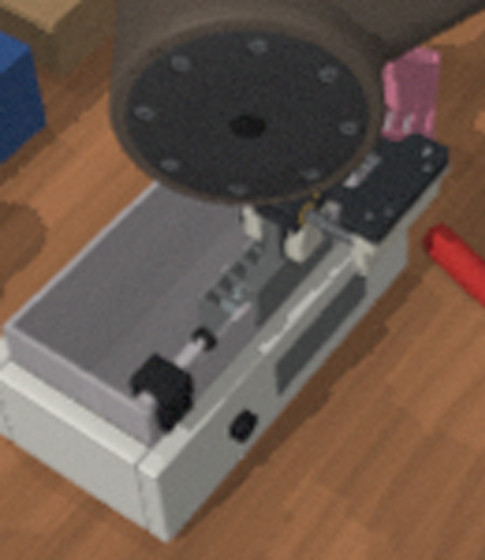

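Call:
step_arm:
  deltas:
    - [-0.04,0,0,0,1]
    - [-0.07,0,0,0,1]
    - [-0.07,0,0,0,1]
    - [-0.07,0,0,0,1]
    - [-0.07,0,0,0,1]
    - [-0.07,0,0,0,1]
    - [-0.07,0,0,0,1]
    - [-0.07,0,0,0,1]
    - [-0.07,0,0,0,1]
    - [-0.07,0,0,0,1]

```text
t: 12.03
eef_pos: [0.5129, 0.1453, 0.154]
ee_rot: [-3.136, 1.571, 0.002]
force: [-2.4, -0.9, 4.8]
width: 0.0116
```

```bash
python3 g.py .5131 .1445 .155 179.65
```

```text
t 12.03 tcp [0.5129 0.1453 0.154 ] head 179.85 axes [[0.0, -0.003, -1.0], [0.0, -1.0, 0.003], [-1.0, -0.0, -0.0]] F [-2.36 -0.94  4.79] M [-0.044  0.907  0.051] w 0.0116 q [ 0.64  0.21 -0.42  0.   -0.94 -0.65]
delta cm [-0.1   0.08 -0.02]
roll 0.2
```

Call:
step_arm:
  deltas:
    - [-0.05,0,0,0,1]
    - [-0.1,0,0,0,1]
    - [-0.12,0,0,0,1]
    - [-0.12,0,0,0,1]
    - [-0.12,0,0,0,1]
    - [-0.12,0,0,0,1]
    - [-0.12,0,0,0,1]
    - [-0.12,0,0,0,1]
    - [-0.12,0,0,0,1]
    - [-0.12,0,0,0,1]

```text
t: 12.87
eef_pos: [0.5128, 0.1454, 0.155]
ee_rot: [-0.467, 1.571, 2.672]
force: [-0.4, -0.4, -2.0]
width: 0.0118
```

```bash
python3 g.py .5131 .1445 .155 179.65
```

```text
t 12.87 tcp [0.5128 0.1454 0.155 ] head 179.84 axes [[-0.0, -0.003, -1.0], [0.0, -1.0, 0.003], [-1.0, -0.0, 0.0]] F [-0.4  -0.37 -2.03] M [ 0.085 -0.007 -0.015] w 0.0118 q [ 0.64  0.2  -0.42 -0.   -0.94 -0.65]
delta cm [-0.    0.09 -0.03]
roll 0.19
```

Call:
step_arm:
  deltas:
    - [0.03,-0.3,0,0,1]
    - [0.06,-0.8,0,0,1]
    - [0.06,-1.3,0,0,1]
    - [0.06,-1.8,0,0,1]
    - [0.06,-2.3,0,0,1]
    - [0.06,-2.7,0,0,1]
    - [0.06,-3,0,0,1]
    - [0.06,-3.2,0,0,1]
    - [0.06,-3.3,0,0,1]
    - [0.06,-3.3,0,0,1]

```text
t: 13.7
eef_pos: [0.5129, 0.1785, 0.1543]
ee_rot: [0.704, 1.571, -2.44]
force: [0.2, -0.3, -2.0]
width: 0.012
```

```bash
python3 g.py .5131 .1835 .155 179.65;python3 snap.py near 190,200,290,310 130,180,260,270;python3 g.py|cut -c1-60;python3 m.py side_near.npz .045 .178
python3 - <<'E'
from h import *
f=np.load("side_near.npz");W=cloud(f).reshape(-1,3)
w=W[(W[:,2]>.1265)&(W[:,2]<.137)&(W[:,1]>.2)&(W[:,1]<.25)&(abs(W[:,0]-.5135)<.009)]
print(np.histogram(w[:,1],np.arange(.2,.252,.002)))
E
```

```text
t 13.7 tcp [0.5129 0.1785 0.1543] head 179.86 axes [[-0.0, -0.003, -1.0], [-0.0, -1.0, 0.003], [-1.0, 0.0, 0.0]] F [ 0.22 -0.33 -2.  ] M [ 0.099 -0.039  0.034] w 0.012 q [ 0.7   0.22 -0.4   0.   -0.95 -0.7 ]
delta cm [-0.07 -0.5  -0.02]
roll 0.21
t 13.8 tcp [0.5129 0.1782 0.1543] head 179.84 axes [[-0.0, -
lip 122 slope deg 0.94 x 0.5066 y 0.1377 0.2298 zrange 0.1012
(array([5, 4, 4, 7, 3, 5, 2, 6, 9, 2, 0, 0, 7, 5, 8, 1, 2, 0, 3, 3, 4, 3,
       3, 3, 4]), array([0.2  , 0.202, 0.204, 0.206, 0.208, 0.21 , 0.212, 0.214, 0.216,
       0.218, 0.22 , 0.222, 0.224, 0.226, 0.228, 0.23 , 0.232, 0.234,
       0.236, 0.238, 0.24 , 0.242, 0.244, 0.246, 0.248, 0.25 ]))
```

View pics/side_near.png

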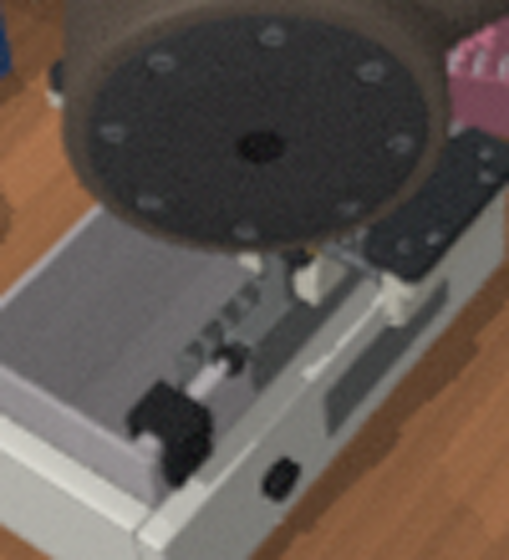

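Call:
step_arm:
  deltas:
    - [0,-0.1,0,0,1]
    - [0,-0.2,0,0,1]
    - [0,-0.3,0,0,1]
    - [0,-0.38,0,0,1]
    - [0,-0.44,0,0,1]
    - [0,-0.5,0,0,1]
    - [0,-0.54,0,0,1]
    - [0,-0.58,0,0,1]
    - [0,-0.6,0,0,1]
    - [0,-0.6,0,0,1]

```text
t: 14.63
eef_pos: [0.5129, 0.1844, 0.1544]
ee_rot: [1.943, 1.571, -1.201]
force: [0.4, -0.0, -2.0]
width: 0.0121
```

```bash
cat > ff.py <<'E'
from station import *
import numpy as np
F=[];P=[];M=[]
for i in range(4):
    grab_frame("side");s=get_state();F.append(s["force"]);P.append(s["eef_pos"]);M.append(s["moment"])
print("t",s["t"],"F",np.mean(F,0).round(2),"Fy",np.array(F)[:,1].round(2),"P",np.mean(P,0).round(4),"M",np.mean(M,0).round(3),"w",s["width"])
E
python3 ff.py
```

```text
t 14.8333 F [ 0.31 -0.01 -2.23] Fy [ 0.97 -0.66 -0.17 -0.17] P [0.5129 0.1843 0.1544] M [ 0.084 -0.012  0.005] w 0.011677767320012786
```

Call:
step_arm:
  deltas:
    - [0,-0.03,0,0,1]
    - [0,-0.06,0,0,1]
    - [0,-0.09,0,0,1]
    - [0,-0.12,0,0,1]
    - [0,-0.14,0,0,1]
    - [0,-0.16,0,0,1]
    - [0,-0.18,0,0,1]
    - [0,-0.2,0,0,1]
    - [0,-0.2,0,0,1]
    - [0,-0.2,0,0,1]

```text
t: 15.67
eef_pos: [0.5129, 0.1863, 0.1544]
ee_rot: [1.028, 1.571, -2.116]
force: [1.1, -2.0, -1.8]
width: 0.0119
```

```bash
python3 ff.py
```

```text
t 15.8667 F [-0.13 -1.45 -1.66] Fy [-1.6  -0.82 -0.91 -2.46] P [0.5129 0.1863 0.1544] M [-0.514 -0.069 -0.001] w 0.011822469864775571
```

Call:
step_arm:
  deltas:
    - [0,-0.03,0,0,1]
    - [0,-0.06,0,0,1]
    - [0,-0.09,0,0,1]
    - [0,-0.12,0,0,1]
    - [0,-0.15,0,0,1]
    - [0,-0.16,0,0,1]
    - [0,-0.16,0,0,1]
    - [0,-0.16,0,0,1]
    - [0,-0.16,0,0,1]
    - [0,-0.16,0,0,1]

```text
t: 16.7
eef_pos: [0.5129, 0.1879, 0.1544]
ee_rot: [0.765, 1.571, -2.379]
force: [0.4, -3.8, -1.5]
width: 0.012
```

```bash
python3 ff.py;python3 snap.py press 190,200,290,310 130,180,260,270
```

```text
t 16.9 F [-0.12 -3.24 -1.7 ] Fy [-3.17 -3.55 -3.57 -2.67] P [0.5129 0.1879 0.1544] M [-1.085 -0.089 -0.012] w 0.012249942192368102
```

View pics/side_press.png

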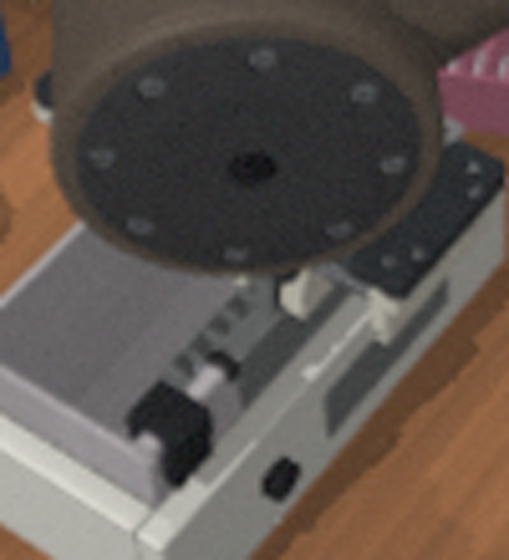

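The bar end presses the buffer head at crop (215,365), about 3.1 N. I'll hold there while easing onto the rim.

Call:
step_arm:
  deltas:
    - [0,0,0,0,1]
    - [0,0,0,0,1]
    - [0,0,0,0,1]
    - [0,0,0,0,1]
    - [0.02,0,0,0,1]
    - [0.03,0,0,0,1]
    - [0.04,0,0,0,1]
    - [0.05,0,0,0,1]
    - [0.05,0,0,0,1]
    - [0.05,0,0,0,1]

```text
t: 17.83
eef_pos: [0.513, 0.188, 0.154]
ee_rot: [-2.741, 1.571, 0.398]
force: [-0.5, -3.3, 0.8]
width: 0.0118
```

```bash
python3 ff.py
```

```text
t 18.0333 F [-0.78 -3.36  1.2 ] Fy [-3.62 -3.53 -2.94 -3.34] P [0.513  0.1879 0.154 ] M [-1.117  0.346  0.026] w 0.011801635677851934
```

Call:
step_arm:
  deltas:
    - [0,0,0,0,1]
    - [0,0.02,0,0,1]
    - [0,0.04,0,0,1]
    - [0,0.06,0,0,1]
    - [0,0.08,0,0,1]
    - [0,0.1,0,0,1]
    - [0,0.12,0,0,1]
    - [0,0.14,0,0,1]
    - [0,0.16,0,0,1]
    - [0,0.16,0,0,1]
  squeeze: 12

```text
t: 18.87
eef_pos: [0.5131, 0.1866, 0.154]
ee_rot: [-2.296, 1.57, 0.843]
force: [-0.3, 0.5, 1.9]
width: 0.0124
```

```bash
python3 ff.py
```

```text
t 19.0667 F [-0.84  0.01  1.76] Fy [-0.42 -0.14 -0.14  0.76] P [0.5131 0.1865 0.154 ] M [0.205 0.349 0.028] w 0.011364894271507924
```

Call:
step_arm:
  deltas:
    - [0,0,0,0,1]
    - [-0.02,0,0,0,1]
    - [-0.04,0,0,0,1]
    - [-0.04,0,0,0,0.83]
    - [-0.04,0,0,0,0.8]
    - [-0.04,0,0,0,0.75]
    - [-0.04,0,0,0,0.7]
    - [-0.04,0,0,0,0.65]
    - [-0.04,0,0,0,0.6]
    - [-0.04,0,0,0,0.55]
  squeeze: 3

```text
t: 19.9
eef_pos: [0.5129, 0.1864, 0.1543]
ee_rot: [-2.028, 1.571, 1.111]
force: [-0.3, 0.2, -0.5]
width: 0.0365
```

```bash
python3 ff.py;python3 snap.py rel 190,200,290,310 130,180,260,270
cat > tip.py <<'E'
import sys
from h import *
f=np.load(sys.argv[1]);W=cloud(f).reshape(-1,3)
w=W[(W[:,2]>.1265)&(W[:,2]<.137)&(W[:,1]>.2)&(W[:,1]<.25)&(abs(W[:,0]-.5135)<.009)]
h,e=np.histogram(w[:,1],np.arange(.214,.24,.002));print(list(zip(e.round(3).tolist(),h.tolist())))
E
python3 tip.py side_press.npz; python3 tip.py side_rel.npz
```

```text
t 20.1 F [0.19 0.08 0.22] Fy [-0.28  0.61 -0.03 -0.  ] P [0.5129 0.1863 0.1543] M [ 0.064 -0.058 -0.014] w 0.03926510075478219
[(0.214, 3), (0.216, 6), (0.218, 8), (0.22, 3), (0.222, 5), (0.224, 5), (0.226, 4), (0.228, 6), (0.23, 5), (0.232, 8), (0.234, 0), (0.236, 3)]
[(0.214, 7), (0.216, 2), (0.218, 6), (0.22, 6), (0.222, 4), (0.224, 5), (0.226, 5), (0.228, 7), (0.23, 6), (0.232, 1), (0.234, 2), (0.236, 2)]
```

View pics/side_rel.png

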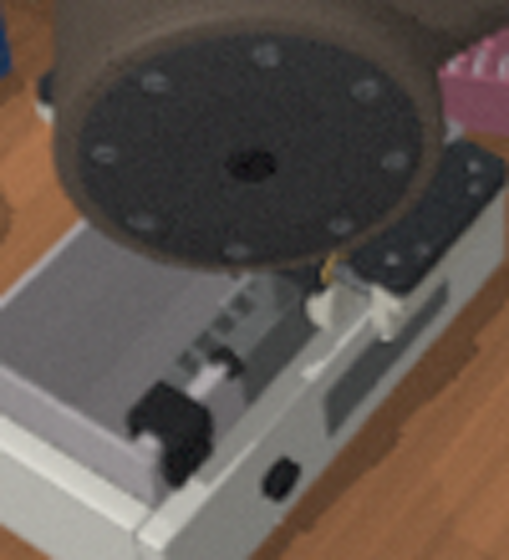

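Call:
step_arm:
  deltas:
    - [-0.3,0,0,0,0.5]
    - [-1,0,0,0,0.5]
    - [-2,0,0,0,0.5]
    - [-3.5,0,0,0,0.5]
    - [-5.5,0,0,0,0.5]
    - [-8,0,0,0,0.5]
    - [-10.5,0,0,0,0.5]
    - [-13,0,0,0,0.5]
    - [-15,0,0,0,0.5]
    - [-15,0,0,0,0.5]

```text
t: 21.03
eef_pos: [0.5147, 0.187, 0.3104]
ee_rot: [-2.656, 1.562, 0.483]
force: [-0.1, 0.2, 0.9]
width: 0.0437
```

Call:
step_arm:
  deltas:
    - [0,2,0,0,0.5]
    - [0,5,0,0,0.5]
    - [0,9,0,0,0.5]
    - [0,13,0,0,0.5]
    - [0,17,0,0,0.5]
    - [0,21,0,0,0.5]
    - [0,24,0,0,0.5]
    - [0,26,0,0,0.5]
    - [0,26,0,0,0.5]
    - [0,26,0,0,0.5]

```text
t: 21.87
eef_pos: [0.512, -0.0747, 0.3049]
ee_rot: [-2.915, 1.57, 0.222]
force: [1.1, 0.5, -0.4]
width: 0.044
```

```bash
python3 snap.py fin 180,190,300,320 130,170,290,270; python3 tip.py side_fin.npz;python3 tip.py top_fin.npz; python3 m.py side_fin.npz .045 .186
```

```text
[(0.214, 7), (0.216, 3), (0.218, 4), (0.22, 5), (0.222, 4), (0.224, 10), (0.226, 2), (0.228, 3), (0.23, 10), (0.232, 1), (0.234, 1), (0.236, 3)]
[(0.214, 0), (0.216, 0), (0.218, 0), (0.22, 0), (0.222, 0), (0.224, 0), (0.226, 0), (0.228, 0), (0.23, 0), (0.232, 0), (0.234, 0), (0.236, 0)]
lip 185 slope deg 0.42 x 0.5065 y 0.1329 0.241 zrange 0.101
```

View pics/side_fin.png

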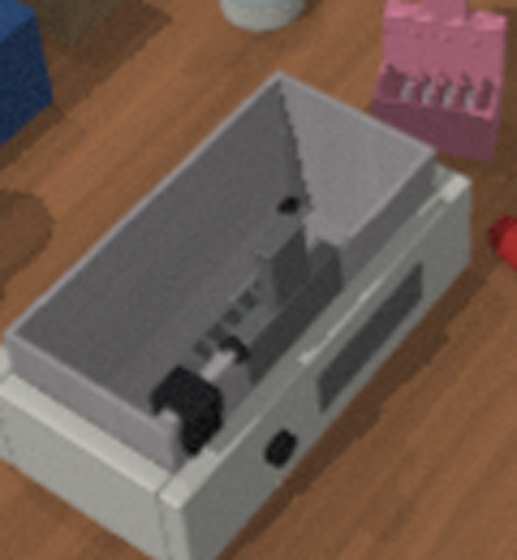

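View pics/top_fin.png

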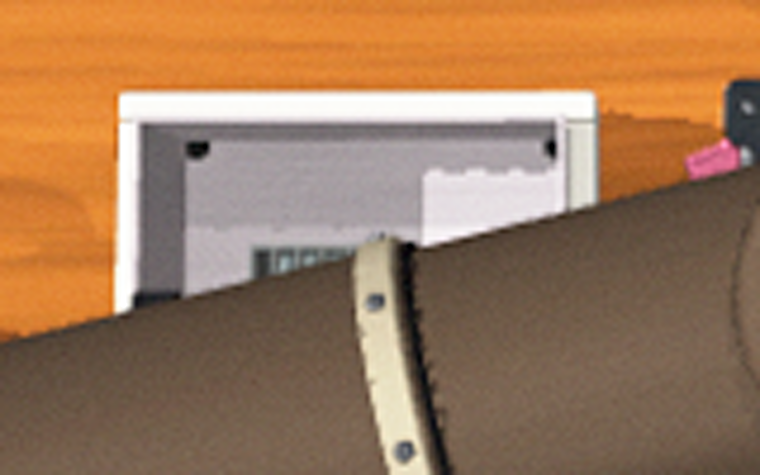

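Run:
```python
from h import *
F={k:np.load(f"side_{k}.npz") for k in("near","press","rel","fin")};F["orig"]=np.load("side0.npz")
g={k:cv2.cvtColor(f["pixels"],cv2.COLOR_RGB2GRAY).astype(np.float32) for k,f in F.items()}
d=proj(F["fin"],[[.5135,.20,.125],[.5135,.21,.125]]);print("px per mm y",(d[1]-d[0])/10)
def shift(a,b,box):
    x0,y0,x1,y1=[int(v) for v in box];M=np.eye(2,3,dtype=np.float32)
    A=cv2.resize(g[a][y0:y1,x0:x1],None,fx=4,fy=4,interpolation=cv2.INTER_CUBIC);B=cv2.resize(g[b][y0:y1,x0:x1],None,fx=4,fy=4,interpolation=cv2.INTER_CUBIC)
    cc,M=cv2.findTransformECC(A,B,M,cv2.MOTION_TRANSLATION,(3,200,1e-6),None,3);return M[:,2]/4,cc
c=proj(F["fin"],[.53,.21,.09])[0];print("basket end px",c)
e=proj(F["fin"],[.5135,.229,.125])[0];print("head px",e)
for a,b in(("press","rel"),("press","fin"),("rel","fin"),("near","rel"),("near","press")):
    try:print(a,b,"bar/basket",shift(a,b,(c[0]-8,c[1]-10,c[0]+14,c[1]+4)))
    except Exception as x:print(a,b,"fail")
for k in g:
    x0,y0=int(e[0])-9,int(e[1])-12
    cv2.imwrite(f"pics/h_{k}.png",cv2.resize(F[k]["pixels"][y0:y0+28,x0-2:x0+24,::-1],None,fx=9,fy=9,interpolation=cv2.INTER_NEAREST))
cv2.imwrite("pics/heads.png",np.hstack([cv2.imread(f"pics/h_{k}.png") for k in("orig","press","fin")]))
```

```text
px per mm y [-0.26880776  0.29265341]
basket end px [234.36203196 271.63422664]
head px [233.69298063 271.44287482]
press rel bar/basket (array([ 0.5666071 , -0.45825598], dtype=float32), 0.965700702392316)
press fin bar/basket (array([ 0.57929176, -0.44810912], dtype=float32), 0.9554286503224149)
rel fin bar/basket (array([-0.0070243 ,  0.01585652], dtype=float32), 0.9864975955671111)
near rel bar/basket (array([-0.523516,  0.775897], dtype=float32), 0.8882824822645902)
near press bar/basket (array([-1.0994163,  1.2478822], dtype=float32), 0.8470763866017126)
```

View pics/heads.png

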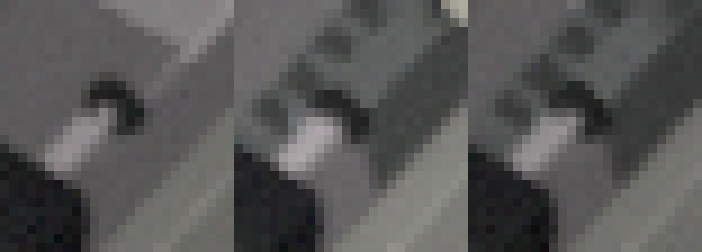

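```bash
python3 -c "
from station import *
print(job_done())"
```

```text
the job is handed in; nothing more can be done
None
```

I hooked the grey basket's bent lip over the bath wall that carries the clamp and pressed it against the buffer. It was let go and hangs with the buffer still bearing on it. The job was handed in at about 22 s of the 48 s allowed, and no verdict was reported.

- **Hooking:** I gripped the basket by its tab and lowered it with the bar end about 39 mm clear of the buffer. The first touch on the rim pushed back with about 9 N, so I eased it off. It was just clear of the rim during the slide.
- **Pressing:** The bar met the buffer with the tool at y of about 0.185 m. I pressed about 3.3 mm to 3.1–3.4 N for more than 1 s, and eased the basket onto the rim during that hold.
- **Letting go:** I backed off about 1.5 mm before opening the fingers, so the spring would not throw the basket off the buffer.

**Last checks:**
- The pictures taken right after release and after the arm withdrew show no basket movement (under 0.1 mm).
- The basket sits about 1.8 mm back from the fully pressed position. That leaves roughly 1.5 mm of spring travel, or about 1.4 N on the buffer.
- That 1.4 N is worked out from position, not measured. The wrist read about 0 N just before release, because rim friction was holding the basket.
- The top camera could not confirm the end state because the arm blocked its view.
- I moved nothing else on purpose; I did not re-measure the other objects at the end.

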